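# Open the scrap trap for cleaning

## Robot

A 6-joint arm with a two-finger parallel gripper is mounted at the origin on the work surface. World frame = base frame: x ahead of the robot, y to its left, z up, the work surface at z = 0. Lengths are in m, angles in degrees, forces in N, time in s.
With the tool pointing down it reaches from about 0.225 to 0.875 m from the base axis. Payload 3.4 kg.
Tool frame: the origin (TCP) lies on the mounting face of the last link; the fingertips stand 173 mm ahead of it and the grasp point (between the pads) lies ctrl.grasp_offset ahead of it (ctrl.grasp_offset is the distance from the TCP to the grasp point, in m); z points along the fingers, y is the direction in which the jaws open and shut (so a half turn about z gives the same grasp; the last joint's range is limited). The gripper opens to 85 mm and grips with 20 to 120 N. Pads are 22 mm wide; open, the fingers measure 114 mm over their backs; the gripper's body (76 mm by 85 mm) begins 54 mm behind the grasp point. The pads swing forward as they close: fully open they stand 13 mm farther back than shut.
Start: joints at [-81.475, 15.808, 86.224, -0, 77.962, -6.933], TCP at [0.153, -0.554, 0.405] pointing down, gripper open.
Joint ranges: [-165.64, 165.64], [-43.16, 119.46], [12.63, 154.43], [-67.54, 247.53], [6.08, 155.33], [-154.97, 154.97]. Speed limits (degrees/s): [147.25, 147.25, 180, 180, 180, 180].

## Interface

Orientations are given as [roll, pitch, yaw] about the fixed x, y, z axes, in that order (R = Rz(yaw) Ry(pitch) Rx(roll)).
In Python, from station import ctrl, cams, order gives the robot as it stands.
- The arm moves only by the shell command python3 -m jog 'ROWS' [OPENING]. ROWS is JSON, a list that holds one entry, the list of rows, each a list of 6 numbers: the shift along the tool's x, y, z in m, then the turn, a rotation vector about the tool's x, y, z in rad. In form: [[[dx, dy, dz, rx, ry, rz], ...]]. A call has exactly 5 rows; each row is the pose to reach, as a shift and turn from the pose measured when the call began, along the tool's axes at that moment; what a row does not reach only later rows make up. A row lasts 1/12 s, in which the tool goes at most 41.7 mm and 7.16 degrees, less where a joint would pass 70% of its speed; a pose out of reach is approached as far as the arm can. A call with a gripper value outside its range is refused whole. OPENING is the closure, from 0 (fully open) to 1 (shut), set as the call begins (- or left out, the last holds). The fingers move at their own pace and stop on an object; the grip force is fixed at half the most. Time passes only in rows, so rows that repeat a pose let the fingers close, or fill a call up. It gives the time, the measured TCP pose, the force and the opening at its end, in the units of the state.
- ctrl.sense(): the state, without advancing time (a new reading comes with each control period).
- cams.snapshot(name): name is "scene" or "side" or "wrist"; returns a dict with "pixels" (400x640x3 uint8, blue, green, red), "z_map" (400x640 float32, m along the optical axis (not along the pixel's ray), 0 where there is no reading), "mtx" (3x3 intrinsics, pixels), "dist_coeffs" ([k1, k2, p1, p2, k3] as OpenCV has them; the pictures are not rectified), "rvec" (rotation vector, rad) and "tvec" (3), from world to camera coordinates, as OpenCV has them; the wrist camera has in their place "T_tool_cam" (4x4, takes a point from camera to tool coordinates, whose origin is the TCP and whose axes are the flange's). Camera axes: x right, y down, z forward; pixel columns grow to the right and rows downward; lengths in m; the calibration is good to about 2 mm. A picture is of the moment at which its call begins: read the wrist's pose just before it.
- order.hand_in(): hands the job in, once; it reports no verdict.
The state is a dict: "time": time; "joint_pos": joint angles; "joint_vel": joint speeds; "joint_torque": joint torques, N m; "position": TCP position; "ee_rot": TCP orientation; "contact_force": force on the tool from outside, world axes, zero at the start; "ft_torque": the same for the moment, N m; "finger_gap": finger opening in m.
Only numpy, scipy, OpenCV 4.12 (cv2) and the standard library are available. Lean on these libraries where they do the work, as an engineer would, in place of code of your own. Each camera call takes 0.05 s, during which the arm holds its last target.

## Task

Open the scrap trap for washing up: turn both red turn buttons aside until neither overlaps the white cover plate, and only then lift the plate out of the trap by its black handle. Lower it into the blue tub, without dropping it, so that it lies flat on the tub's floor with the handle up, and let go. Leave the buttons turned aside and do not disturb the other things on the counter.

Things in the scene. Friction and masses are not known exactly. Their poses are not given: they have to be found in the camera images.
- trap: Grey scrap-trap housing, fixed, left or right of the middle (tub on the other side): 166 mm along its x, 230 along its y, rim top 50 mm above the counter; a drain stub sticks out 50 mm at +x. Origin at the centre of its underside, z up. The white plate lies in a 136 x 126 mm recess, 6 mm deep, flush with the rim. Button pivots at x = 0, y = +81 mm (turn_a) and -81 mm (turn_b).
- turn_a (a joint): Angle (rad) of red turn button a about its vertical pivot, anticlockwise from above positive, -1.6 to 1.6; either way will do. At 0 it lies along the trap's y and reaches 11 mm over the plate; at +-1.57 it lies along the rim (trap's x). Clear of the plate beyond about 1.06 either way. Starts between -0.45 and 0.45. Stays where left (friction 0.06 N m).
- turn_b (a joint): The same for red turn button b, on the trap's -y rim.
- turn_a_grip (a point): On the pivot axis of turn button a, 24 mm above its foot (foot 1.5 mm above the rim), where to grip it. Red button: foot bar 64 long x 12 wide x 10 mm high, with a fin on it 46 long x 12 thick x 26 mm high, top 12 mm above this point. The point turns with the button: y along its length, x across the 12 mm thickness, z up.
- turn_b_grip (a point): The same for turn button b.
- plate_handle (a point): Centre of the black handle bar of the white plate (loose, about 0.3 kg): bar 80 mm long along the plate's x, 12 wide, 12 high, on two posts near its ends. Plate 130 mm along x, 120 along y, 6 thick; underside 36 mm below this point. z up. At the start it lies in the trap, axes parallel to the trap's, about 3 mm of play each side.
- tub_in (a point): Centre of the inner floor of the blue open tub, which is fixed to the counter: outside 214 mm along its x, 204 mm along its y, 50 mm high, walls and floor 5 mm thick, so that the plate fits inside in any yaw. z up.
- beaker: Bystander: green plastic beaker, 72 mm across, 85 mm high, upright. Origin at the centre of its underside.
- mug: Bystander: white mug, 80 mm across, 90 mm high, upright. Origin at the centre of its underside.
- bowl: Bystander: steel bowl, 150 mm across, 60 mm high. Origin at the centre of its underside.
- soap: Bystander: yellow soap bottle, 64 mm across, 170 mm high, upright. Origin at the centre of its underside.
- brush: Bystander: washing-up brush with a blue handle, lying along its x on the counter. Origin at its underside.
- spatula: Bystander: spatula with a black handle, lying along its x on the counter. Origin at its underside.
- plate: The white cover plate itself: origin at the centre of its underside, 36 mm straight below plate_handle; axes as plate_handle.
Not all that is in view belongs to the job. What is shaped like the plate but pink is not meant.

How it is judged (in metres and radians):
On the way, in this order (a step that is already met when the one before it is completed fails the run):
1. both turn buttons are turned aside, clear of the plate, while the plate still lies in the trap ((value of joint turn_a above 1.1 rad or value of joint turn_a below -1.1 rad) and (value of joint turn_b above 1.1 rad or value of joint turn_b below -1.1 rad) and distance of plate_handle from where it was at the start of the episode below 0.015 m), for 0.2 s.
2. the plate is lifted clear out of the trap, handle up (height (world z) of plate_handle above 0.12 m and angle between plate_handle's own z axis and vertical below 0.5 rad and contact force between the fingers and plate above 0.5 N), for 0.1 s.
3. the plate is lowered to within about 15 mm of the tub's floor while still held (z of plate_handle in the frame of tub_in below 0.051 m and x of plate_handle in the frame of tub_in between -0.06 and 0.06 m and y of plate_handle in the frame of tub_in between -0.06 and 0.06 m and contact force between the fingers and plate above 0.5 N), for 0.05 s.
At the end, for the whole second after the job is handed in: The plate lies still and flat (within 0.08 rad) on the tub's floor, handle up, its underside within 6 mm of the floor and its middle within 60 mm of the tub's middle along each tub axis; both turn buttons are still more than 1.1 rad from their locking position (z of plate_handle in the frame of tub_in between 0.03 and 0.042 m and x of plate_handle in the frame of tub_in between -0.06 and 0.06 m and y of plate_handle in the frame of tub_in between -0.06 and 0.06 m and angle between plate_handle's own z axis and vertical below 0.08 rad and linear speed of plate below 0.02 m/s and (value of joint turn_a above 1.1 rad or value of joint turn_a below -1.1 rad) and (value of joint turn_b above 1.1 rad or value of joint turn_b below -1.1 rad)); the robot touches nothing.
It fails at once if one of the bystanders (beaker, mug, bowl, soap, brush, spatula) is shifted by more than 30 mm (distance of any of beaker, mug, bowl, soap, brush, spatula from where it was at the start of the episode above 0.03 m).
It also fails if it takes over 61 s, if anything falls off the work surface, if the arm or the gripper's body presses on something with over 40 N, if the wrist force passes 120 N, or if a joint passes its speed limit or range.

## Working session

There is one attempt and no reset: what is moved stays moved. The work goes in short steps, Python scripts to look and compute and a shell command to move; the robot and the scene stay as the last step left them, time stands still between calls to the robot, and variables do not carry over. Pictures are saved under pics/ and viewed, and the job is handed in when it is done.

```bash
ls; mkdir -p pics; python3 - <<'E'
from station import ctrl,cams,order
import cv2
print(ctrl.sense(), ctrl.grasp_offset)
for n in("scene","side","wrist"):
    s=cams.snapshot(n); cv2.imwrite(f"pics/{n}0.png",s["pixels"])
    print(n,s["mtx"].tolist() if hasattr(s["mtx"],'tolist') else s["mtx"],s["dist_coeffs"],s.get("tvec"),s.get("T_tool_cam"))
E
```

```text
pics
{'time': 0.0, 'joint_pos': array([-8.14753083e+01,  1.58491186e+01,  8.62959948e+01, -1.95031296e-04,
        7.79625053e+01, -6.93197328e+00]), 'joint_vel': array([ 0.00423416, -0.0598004 ,  0.09455906, -0.04339554,  0.02110206,
       -0.02738548]), 'joint_torque': array([-5.34507744e-04, -4.16777372e+01, -2.45803517e+01, -2.97822526e-04,
        1.12291003e-02,  1.22133036e-05]), 'position': array([ 0.15321333, -0.55399152,  0.40381913]), 'ee_rot': array([-1.79893145e+02, -1.27993042e-02,  1.54566939e+01]), 'contact_force': array([-0.5449578 ,  0.36747837, -0.72199675]), 'ft_torque': array([ 0.01488178,  0.07359857, -0.04108632]), 'finger_gap': 0.08558349014997496} 0.1547
scene [[384.19756238487054, 0.0, 313.47952850577457], [0.0, 384.19756238487054, 206.77947739380318], [0.0, 0.0, 1.0]] [-0.06734963  0.          0.          0.          0.        ] [-0.50153827 -0.04491289  1.42169149] None
side [[447.7905209700122, 0.0, 314.54704909240445], [0.0, 447.7905209700122, 206.58029046502685], [0.0, 0.0, 1.0]] [-0.09816927  0.          0.          0.          0.        ] [-0.43552992  0.22546901  1.58898272] None
wrist [[298.3494065258149, 0.0, 322.8655974172685], [0.0, 298.3494065258149, 203.0356380771632], [0.0, 0.0, 1.0]] [-0.00634151  0.          0.          0.          0.        ] None [[ 9.41097906e-04 -9.64935433e-01 -2.62485667e-01  6.65996955e-02]
 [ 9.99999110e-01  6.59931054e-04  1.15932506e-03  8.47737149e-04]
 [-9.45451389e-04 -2.62486524e-01  9.64935195e-01  3.10424051e-02]
 [ 0.00000000e+00  0.00000000e+00  0.00000000e+00  1.00000000e+00]]
```

View pics/scene0.png

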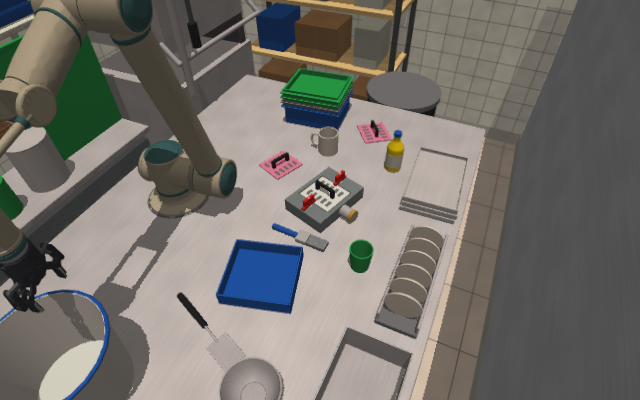

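View pics/side0.png

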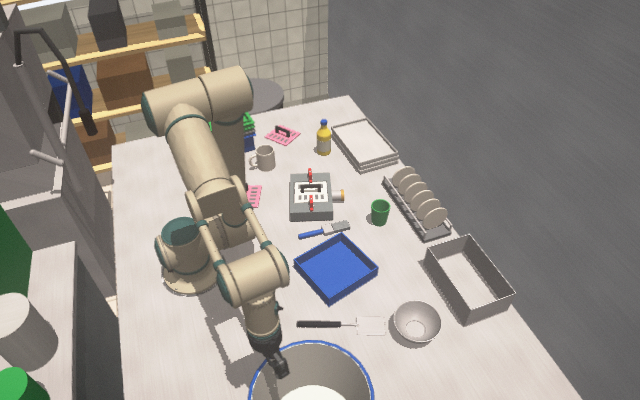

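View pics/wrist0.png

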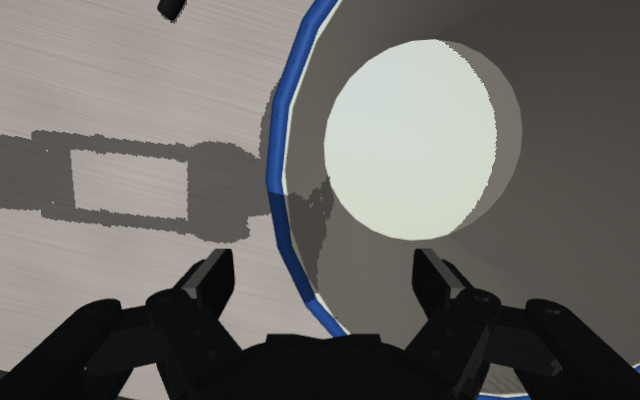

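Scene view: the white plate with the black handle is at (325,188) in the grey trap, its red buttons are at (340,177) and (308,201), and the blue tub is at (261,275). Two pink decoys lie at (281,163) and (374,132). Next I'll measure from the depth.

```bash
cat > h.py <<'E'
from station import ctrl,cams,order
import cv2,numpy as np
from scipy.spatial.transform import Rotation as R
def tool():
    s=ctrl.sense(); T=np.eye(4); T[:3,:3]=R.from_euler('xyz',s['ee_rot'],degrees=True).as_matrix(); T[:3,3]=s['position']; return T,s
def cloud(n):
    T,_=tool(); s=cams.snapshot(n); z=s['z_map']; h,w=z.shape
    u,v=np.meshgrid(np.arange(w),np.arange(h))
    p=cv2.undistortPoints(np.stack([u,v],-1).reshape(-1,1,2).astype(np.float64),s['mtx'],s['dist_coeffs']).reshape(h,w,2)
    P=np.dstack([p*z[...,None],z])
    if 'T_tool_cam' in s and s['T_tool_cam'] is not None:
        M=T@s['T_tool_cam']; W=P@M[:3,:3].T+M[:3,3]; Minv=np.linalg.inv(M)
        s['rv']=cv2.Rodrigues(Minv[:3,:3])[0]; s['tv']=Minv[:3,3]
    else:
        Rm=cv2.Rodrigues(np.array(s['rvec']))[0]; W=(P-np.array(s['tvec']).ravel())@Rm
        s['rv']=np.array(s['rvec']);s['tv']=np.array(s['tvec'])
    W[z<=0]=np.nan
    return s['pixels'],W,s
def red(px):
    b,g,r=[px[...,i].astype(int) for i in range(3)]; return (r>110)&(g<60)&(b<70)
def blue(px):
    b,g,r=[px[...,i].astype(int) for i in range(3)]; return (b>90)&(r<60)&(b>g+40)
E
python3 - <<'E'
from h import *
for n,box in (("scene",(150,250,270,390)),("side",(160,225,270,350))):
    px,W,s=cloud(n)
    m=red(px); k=np.zeros_like(m); k[box[0]:box[1],box[2]:box[3]]=1; m&=k
    c,l,st,ce=cv2.connectedComponentsWithStats(m.astype(np.uint8))
    for i in range(1,c):
        if st[i,4]<10: continue
        P=W[l==i]; P=P[~np.isnan(P[:,0])]
        print(n,"red",ce[i].round(),st[i,4],np.median(P,0).round(3),P.min(0).round(3),P.max(0).round(3))
    m=blue(px); c,l,st,ce=cv2.connectedComponentsWithStats(m.astype(np.uint8))
    for i in range(1,c):
        if st[i,4]<1000: continue
        P=W[l==i]; P=P[~np.isnan(P[:,0])]
        f=P[P[:,2]<0.015]; r=P[P[:,2]>0.043]
        q=cv2.minAreaRect(P[:,:2].astype(np.float32)); print(n,"blue",ce[i].round(),q,P[:,2].min(),P[:,2].max(), len(f), f[:,2].mean() if len(f) else 0)
    # trap rim
    w=W[box[0]:box[1],box[2]:box[3]].reshape(-1,3); w=w[(abs(w[:,2]-.049)<.006)]
    print(n,"rim",cv2.minAreaRect(w[:,:2].astype(np.float32)),len(w))
    cv2.imwrite(f"pics/{n}1.png",cv2.resize(px[box[0]-10:box[1]+10,box[2]-10:box[3]+10],None,fx=5,fy=5,interpolation=2)) 
E
```

```text
scene red [339. 174.] 24 [0.536 0.253 0.086] [0.526 0.237 0.081] [0.544 0.282 0.091]
scene red [337. 182.] 19 [0.534 0.242 0.061] [0.526 0.23  0.055] [0.54  0.267 0.066]
scene red [308. 199.] 26 [0.488 0.099 0.087] [0.478 0.086 0.083] [0.496 0.125 0.092]
scene red [307. 205.] 29 [0.485 0.092 0.061] [0.47  0.076 0.053] [0.5   0.134 0.066]
scene blue [262. 275.] ((0.47302913665771484, -0.18438570201396942), (0.21258914470672607, 0.20638014376163483), 16.477802276611328) -0.001250143170344436 0.055025907483378676 3105 0.0052295499038080675
scene rim ((0.5181671380996704, 0.16673095524311066), (0.44289642572402954, 0.46692711114883423), 17.297855377197266) 2156
side rim ((0.5224737524986267, 0.24465100467205048), (0.3830060064792633, 0.23771890997886658), 87.77961730957031) 1340
```

View pics/scene1.png

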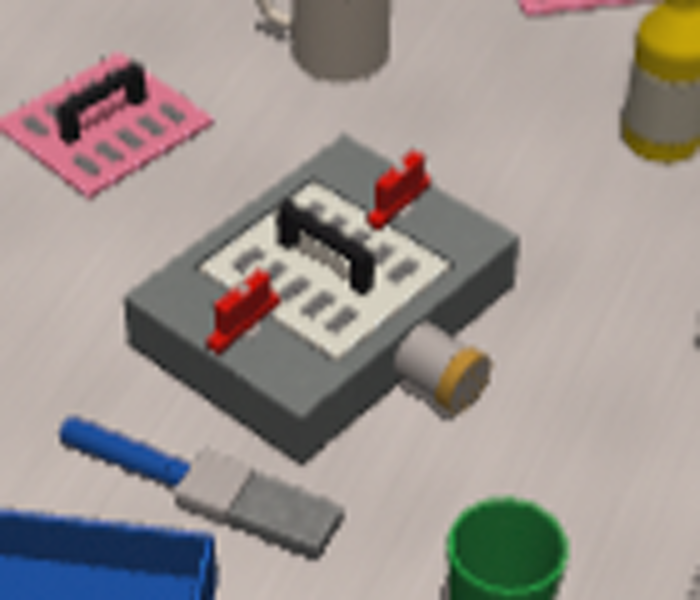

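Scene crop: the plate in the grey trap is white, and both pink ones are outside it, so the white one is the one meant. The trap's y axis runs from b (0.488, 0.10) to a (0.536, 0.255). The brush, beaker and soap are not near the grasp points. I'll move the wrist camera over the trap.

```bash
python3 -m jog '[[[0.509,-0.558,0,0,0,-1.0],[0.509,-0.558,0,0,0,-1.0],[0.509,-0.558,0,0,0,-1.0],[0.509,-0.558,0,0,0,-1.0],[0.509,-0.558,0,0,0,-1.0]]]' 0; python3 - <<'E'
from h import *
T,s=tool(); g=np.array([.495,.12,.404]); G=R.from_euler('xyz',[180,0,73],degrees=True).as_matrix()
print(T[:3,:3].T@(g-T[:3,3]), R.from_matrix(T[:3,:3].T@G).as_rotvec())
E
```

```text
time: 0.67
position: [0.2479, -0.3667, 0.4046]
ee_rot: [-180.0, -0.0, 51.6]
contact_force: [0.5, 0.2, 0.2]
finger_gap: 0.0852
[ 0.53481779 -0.10896755  0.00103133] [-1.26160673e-04 -8.11617671e-04 -3.74180063e-01]
```

```bash
cat >> h.py <<'E'
def rel(g,yaw):
    T,s=tool(); G=R.from_euler('xyz',[180,0,yaw],degrees=True).as_matrix()
    print('t',round(s['time'],2),'pos',s['position'].round(4),'rot',s['ee_rot'].round(2),'gap',round(s['finger_gap'],4),'F',s['contact_force'].round(1),'j6',s['joint_pos'].round(1)[[0,5]])
    print('REL',(T[:3,:3].T@(np.array(g)-T[:3,3])).round(4), R.from_matrix(T[:3,:3].T@G).as_rotvec().round(3))
E
python3 -m jog '[[[0.535,-0.109,0,0,0,-0.374],[0.535,-0.109,0,0,0,-0.374],[0.535,-0.109,0,0,0,-0.374],[0.535,-0.109,0,0,0,-0.374],[0.535,-0.109,0,0,0,-0.374]]]'; python3 -c "
from h import *
rel([.495,.12,.404],73)"
```

```text
time: 1.08
position: [0.3419, -0.1806, 0.4051]
ee_rot: [179.9, -0.0, 73.0]
contact_force: [1.3, -0.2, 0.2]
finger_gap: 0.0856
t 1.08 pos [ 0.3419 -0.1806  0.4051] rot [ 1.7995e+02 -3.0000e-02  7.2970e+01] gap 0.0856 F [ 1.3 -0.2  0.2] j6 [-38.2 -21.2]
REL [0.3323 0.0584 0.0013] [ 0.001 -0.001 -0.001]
```

```bash
python3 -m jog '[[[0.332,0.058,0,0,0,0],[0.332,0.058,0,0,0,0],[0.332,0.058,0,0,0,0],[0.332,0.058,0,0,0,0],[0.332,0.058,0,0,0,0]]]'; python3 -m jog '[[[0.128,0.024,0,0,0,0],[0.128,0.024,0,0,0,0],[0.128,0.024,0,0,0,0],[0.128,0.024,0,0,0,0],[0.128,0.024,0,0,0,0]]]'; python3 - <<'E'
from h import *
rel([.495,.12,.404],73)
px,W,s=cloud("wrist"); cv2.imwrite("pics/w1.png",px); np.savez("w1.npz",px=px,W=W)
E
```

```text
time: 1.5
position: [0.4359, 0.0055, 0.4054]
ee_rot: [179.9, -0.0, 73.0]
contact_force: [0.8, -1.0, -0.1]
finger_gap: 0.0856
time: 1.92
position: [0.4972, 0.1232, 0.405]
ee_rot: [179.9, -0.0, 73.2]
contact_force: [-0.1, 0.0, -0.4]
finger_gap: 0.0854
t 1.92 pos [0.4972 0.1232 0.405 ] rot [ 1.7991e+02 -5.0000e-02  7.3230e+01] gap 0.0854 F [-0.1  0.  -0.4] j6 [ 6.1 22.9]
REL [-0.0037 -0.0012  0.001 ] [ 0.002 -0.001  0.004]
```

View pics/w1.png

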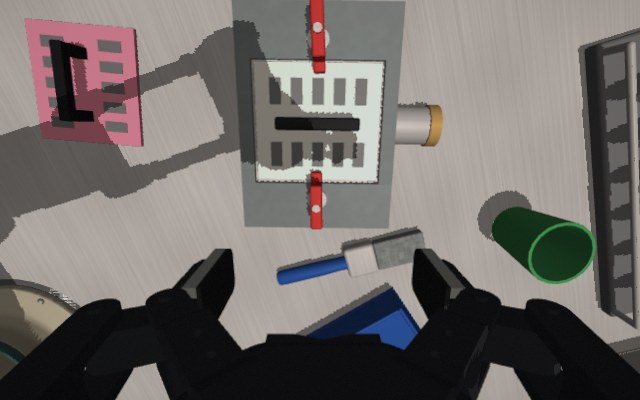

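Wrist view: the white plate's handle is at (317,124), button a is at (318,35), button b is at (316,200), and the drain is on the right. The pink decoy is at (85,80).

```bash
python3 - <<'E'
from h import *
d=np.load("w1.npz"); px=d['px'];W=d['W']
m=red(px); c,l,st,ce=cv2.connectedComponentsWithStats(m.astype(np.uint8))
def fit(P,name):
    q=cv2.fitLine(P[:,:2].astype(np.float32),cv2.DIST_L2,0,.01,.01).ravel()
    r=cv2.minAreaRect((P[:,:2]*1000).astype(np.float32))
    print(name,len(P),"z",np.percentile(P[:,2],[2,50,98]).round(4),"dir",np.degrees(np.arctan2(q[1],q[0])).round(1),"mean",P.mean(0).round(4),"rect",np.round(r[0],1),np.round(r[1],1),round(r[2],1))
for i in range(1,c):
    if st[i,4]<100: continue
    P=W[l==i]; P=P[~np.isnan(P[:,0])]; fit(P,("red all",ce[i].round())); 
    top=P[P[:,2]>.082]; fit(top,"fin top")
sub=np.zeros(px.shape[:2],bool); sub[0:230,225:410]=1
Z=W[...,2]
g=px.astype(int).sum(2)
m=sub&(abs(Z-.05)<.005); P=W[m]; fit(P,"rim")
m=sub&(Z>.078)&(g<150); P=W[m]; fit(P,"handle")
m=np.zeros_like(sub); m[55:190,245:390]=1; m&=(px.min(2)>150)&(abs(Z-.05)<.006); fit(W[m],"plate white")
# rim height
print(np.nanmedian(Z[100:180,236:247]))
E
```

```text
('red all', array([317.,  28.])) 643 z [0.085  0.0871 0.0887] dir 75.5 mean [0.5352 0.2622 0.0868] rect [536.2 265.9] [52.1 11.6] 74.5
fin top 639 z [0.0854 0.0871 0.0887] dir 75.9 mean [0.5351 0.2621 0.0871] rect [535.1 261.9] [44.  11.3] 75.5
('red all', array([319.,  67.])) 119 z [0.0595 0.0611 0.0627] dir 4.3 mean [0.5288 0.2363 0.0611] rect [528.9 236.7] [10.1  9.7] 73.3Traceback (most recent call last):
  File "<stdin>", line 11, in <module>
  File "<stdin>", line 5, in fit
cv2.error: OpenCV(4.12.0) /io/opencv/modules/imgproc/src/linefit.cpp:50: error: (-215:Assertion failed) count > 0 in function 'fitLine2D_wods'
```

```bash
python3 - <<'E'
from h import *
d=np.load("w1.npz"); px=d['px'];W=d['W']
m=red(px)
def fit(P,name):
    if len(P)<5: return
    P=P[~np.isnan(P[:,0])]
    q=cv2.fitLine(P[:,:2].astype(np.float32),cv2.DIST_L2,0,.01,.01).ravel()
    r=cv2.minAreaRect((P[:,:2]*1000).astype(np.float32))
    print(name,len(P),"z",np.percentile(P[:,2],[2,50,98]).round(4),"dir",np.degrees(np.arctan2(q[1],q[0])).round(1),"mean",P.mean(0).round(4),"rect",np.round(r[0],1),np.round(r[1],1),round(r[2],1))
Z=W[...,2]; k=np.arange(400)[:,None]+0*Z
for nm,a,b in(("a",0,100),("b",150,240)):
    M=m&(k>=a)&(k<b)
    fit(W[M&(Z>.08)],nm+" fin top"); fit(W[M&(Z<.068)],nm+" foot");fit(W[M],nm+" all")
sub=np.zeros(px.shape[:2],bool); sub[0:230,225:410]=1
g=px.astype(int).sum(2)
m=sub&(abs(Z-.05)<.005); fit(W[m],"rim")
m=sub&(Z>.078)&(g<150); fit(W[m],"handle")
m=np.zeros_like(sub); m[55:190,245:390]=1; m&=(px.min(2)>150)&(abs(Z-.05)<.006); fit(W[m],"plate white")
E
```

```text
a fin top 639 z [0.0854 0.0871 0.0887] dir 75.9 mean [0.5351 0.2621 0.0871] rect [535.1 261.9] [44.  11.3] 75.5
a foot 123 z [0.05   0.061  0.0627] dir 68.8 mean [0.5294 0.238  0.0607] rect [536.3 261.2] [61.3  9.7] 73.2
a all 762 z [0.06   0.0869 0.0886] dir 75.7 mean [0.5342 0.2582 0.0828] rect [535.  261.5] [61.2 11.6] 74.5
b fin top 424 z [0.085  0.0873 0.0888] dir 73.9 mean [0.4871 0.1098 0.0872] rect [486.6 108.7] [44.  11.1] 73.2
b foot 71 z [0.0569 0.061  0.0623] dir -50.5 mean [0.4952 0.1352 0.0606] rect [494.3 134. ] [ 9.5 10.9] 71.7
b all 495 z [0.0591 0.0871 0.0888] dir 73.4 mean [0.4883 0.1134 0.0834] rect [487.9 113.2] [53.3 11.1] 73.2
rim 32480 z [0.0481 0.0499 0.0515] dir 71.8 mean [0.5144 0.1956 0.0498] rect [518.  183.1] [231.2 182.1] 72.6
handle 1062 z [0.083  0.0857 0.0873] dir -17.0 mean [0.5113 0.187  0.0856] rect [509.3 196.3] [ 71.6 127.7] 12.1
plate white 6400 z [0.0475 0.0499 0.0514] dir 71.9 mean [0.5308 0.1868 0.0498] rect [511.5 185.5] [124.5 133.4] 72.2
```

```bash
python3 -c "
from h import *
rel([.487,.108,.232],73.3)"
```

```text
t 1.97 pos [0.4964 0.1217 0.405 ] rot [1.7996e+02 4.0000e-02 7.3140e+01] gap 0.0854 F [-0.3 -0.6 -0.2] j6 [ 6.  22.9]
REL [-0.0157 -0.0051  0.173 ] [ 0.001  0.001 -0.003]
```

```bash
python3 -m jog '[[[-0.016,-0.005,0.04,0,0,0],[-0.016,-0.005,0.08,0,0,0],[-0.016,-0.005,0.11,0,0,0],[-0.016,-0.005,0.13,0,0,0],[-0.016,-0.005,0.14,0,0,0]]]'; python3 -c "
from h import *
rel([.487,.108,.232],73.3)"
```

```text
time: 2.38
position: [0.4849, 0.1058, 0.2624]
ee_rot: [-179.7, 0.2, 73.0]
contact_force: [0.1, -0.5, -0.3]
finger_gap: 0.0854
t 2.38 pos [0.4849 0.1058 0.2624] rot [-179.73    0.21   73.02] gap 0.0854 F [ 0.1 -0.5 -0.3] j6 [ 4.3 21.4]
REL [0.0029 0.0015 0.0304] [-0.005  0.004 -0.005]
```

```bash
python3 -m jog '[[[0.003,0.001,0.012,0,0,0],[0.003,0.001,0.024,0,0,0],[0.003,0.001,0.03,0,0,0],[0.003,0.001,0.03,0,0,0],[0.003,0.001,0.03,0,0,0]]]'; python3 -c "
from h import *
rel([.487,.108,.232],73.3)
px,W,s=cloud('wrist'); cv2.imwrite('pics/w2.png',px)"
```

```text
time: 2.8
position: [0.4867, 0.1077, 0.2331]
ee_rot: [-179.8, 0.2, 73.0]
contact_force: [0.5, -0.1, 0.4]
finger_gap: 0.085
t 2.8 pos [0.4867 0.1077 0.2331] rot [-179.78    0.2    72.97] gap 0.085 F [ 0.5 -0.1  0.4] j6 [ 4.5 21.6]
REL [0.0004 0.0002 0.0011] [-0.004  0.003 -0.006]
```

View pics/w2.png

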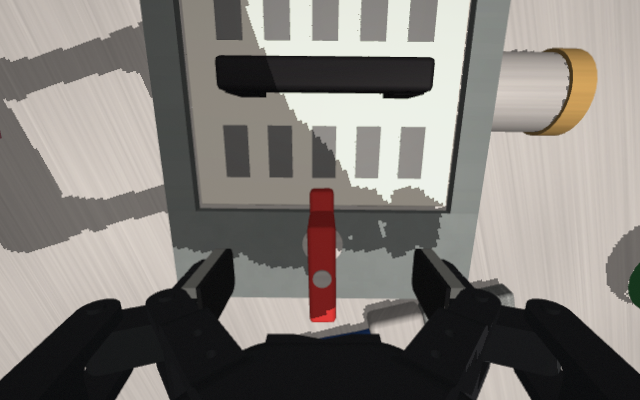

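The fin of b at (321,255) is centred between the pads. Closing.

```bash
python3 -m jog '[[[0,0,0,0,0,0],[0,0,0,0,0,0],[0,0,0,0,0,0],[0,0,0,0,0,0],[0,0,0,0,0,0]]]' 1;python3 -m jog '[[[0,0,0,0,0,0],[0,0,0,0,0,0],[0,0,0,0,0,0],[0,0,0,0,0,0],[0,0,0,0,0,0]]]'
```

```text
time: 3.27
position: [0.4869, 0.1079, 0.2336]
ee_rot: [-179.9, 0.2, 73.0]
contact_force: [0.3, -0.6, -1.0]
finger_gap: 0.0252
time: 3.68
position: [0.4865, 0.1081, 0.2338]
ee_rot: [-179.8, 0.2, 73.0]
contact_force: [-3.2, 0.8, 5.3]
finger_gap: 0.0113
```

```bash
python3 -m jog '[[[0,0,0,0,0,-0.1],[0,0,0,0,0,-0.2],[0,0,0,0,0,-0.3],[0,0,0,0,0,-0.4],[0,0,0,0,0,-0.5]]]';python3 -m jog '[[[0,0,0,0,0,-0.1],[0,0,0,0,0,-0.2],[0,0,0,0,0,-0.3],[0,0,0,0,0,-0.4],[0,0,0,0,0,-0.5]]]'; python3 -c "
from h import *
rel([.487,.108,.232],153.3)"
```

```text
time: 4.1
position: [0.4869, 0.1081, 0.2339]
ee_rot: [-179.8, 0.1, 101.9]
contact_force: [-0.1, 0.2, 1.7]
finger_gap: 0.0109
time: 4.52
position: [0.4874, 0.1083, 0.2339]
ee_rot: [-179.9, -0.0, 130.8]
contact_force: [-0.5, 2.3, 0.5]
finger_gap: 0.011
t 4.52 pos [0.4874 0.1083 0.2339] rot [-1.799e+02 -2.000e-02  1.308e+02] gap 0.011 F [-0.5  2.3  0.5] j6 [  4.6 -36.2]
REL [-0.     -0.0005  0.0019] [-0.002 -0.001 -0.393]
```

Turn to about 155° (82° on the button).

```bash
python3 -m jog '[[[0,0,0,0,0,-0.1],[0,0,0,0,0,-0.2],[0,0,0,0,0,-0.3],[0,0,0,0,0,-0.42],[0,0,0,0,0,-0.42]]]'; python3 -m jog '[[[0,0,0,0,0,0],[0,0,0,0,0,0],[0,0,0,0,0,0],[0,0,0,0,0,0],[0,0,0,0,0,0]]]' 0;python3 -m jog '[[[0,0,-0.02,0,0,0],[0,0,-0.05,0,0,0],[0,0,-0.08,0,0,0],[0,0,-0.1,0,0,0],[0,0,-0.1,0,0,0]]]'; python3 -c "
from h import *
rel([.535,.262,.29],75.5)
px,W,s=cloud('wrist'); cv2.imwrite('pics/w3.png',px)"
```

```text
time: 4.93
position: [0.4876, 0.1086, 0.2339]
ee_rot: [-180.0, -0.0, 155.0]
contact_force: [-0.4, 2.6, 1.0]
finger_gap: 0.011
time: 5.35
position: [0.4877, 0.1085, 0.2338]
ee_rot: [-180.0, -0.0, 154.9]
contact_force: [0.2, -0.0, -0.2]
finger_gap: 0.0706
time: 5.77
position: [0.4893, 0.1086, 0.3383]
ee_rot: [179.8, 0.5, 154.9]
contact_force: [0.9, -0.3, 0.1]
finger_gap: 0.0854
t 5.77 pos [0.4893 0.1086 0.3383] rot [179.76   0.46 154.89] gap 0.0854 F [ 0.9 -0.3  0.1] j6 [  4.6 -60.3]
REL [0.0241 0.1581 0.0488] [0.009 0.004 1.386]
```

View pics/w3.png

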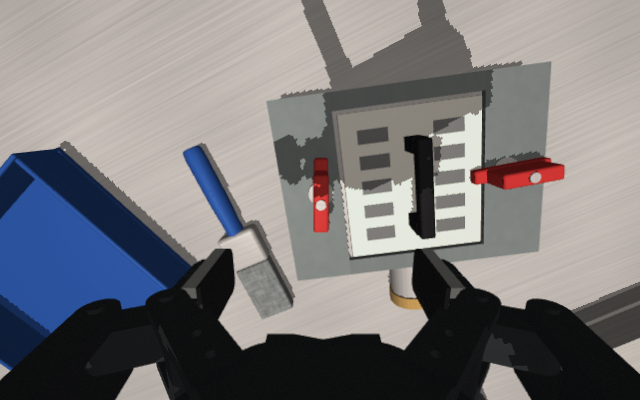

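Button b at (321,195) now lies along the rim, clear of the plate. Button a at (518,172) is next.

```bash
python3 -m jog '[[[0.024,0.158,0,0,0,1.38],[0.024,0.158,0,0,0,1.38],[0.024,0.158,0,0,0,1.38],[0.024,0.158,0,0,0,1.38],[0.024,0.158,0,0,0,1.38]]]'; python3 -c "
from h import *
rel([.535,.262,.29],75.5)"
```

```text
time: 6.23
position: [0.5352, 0.2674, 0.3346]
ee_rot: [179.7, -0.2, 120.3]
contact_force: [1.2, 0.1, -0.1]
finger_gap: 0.0857
t 6.23 pos [0.5352 0.2674 0.3346] rot [179.72  -0.18 120.31] gap 0.0857 F [ 1.2  0.1 -0.1] j6 [ 19.8 -10.6]
REL [-0.0047 -0.0032  0.0445] [ 0.003 -0.005  0.782]
```

```bash
python3 -m jog '[[[-0.005,-0.003,0,0,0,0.78],[-0.005,-0.003,0,0,0,0.78],[-0.005,-0.003,0,0,0,0.78],[-0.005,-0.003,0,0,0,0.78],[-0.005,-0.003,0,0,0,0.78]]]';python3 -m jog '[[[0,0,0.02,0,0,0.15],[0,0,0.04,0,0,0.15],[0,0,0.06,0,0,0.15],[0,0,0.06,0,0,0.15],[0,0,0.06,0,0,0.15]]]'; python3 -c "
from h import *
rel([.535,.262,.232],75.5)"
```

```text
time: 6.65
position: [0.5348, 0.2615, 0.3325]
ee_rot: [-179.9, -0.2, 84.3]
contact_force: [0.0, -0.2, -0.3]
finger_gap: 0.0853
time: 7.07
position: [0.5339, 0.2614, 0.2703]
ee_rot: [-179.6, 0.0, 75.7]
contact_force: [-0.2, 0.2, 0.9]
finger_gap: 0.0856
t 7.07 pos [0.5339 0.2614 0.2703] rot [-1.7965e+02  1.0000e-02  7.5700e+01] gap 0.0856 F [-0.2  0.2  0.9] j6 [19.3 33.5]
REL [0.0009 0.0011 0.0383] [-0.006  0.     0.004]
```

```bash
python3 -m jog '[[[0.001,0.001,0.015,0,0,0],[0.001,0.001,0.028,0,0,0],[0.001,0.001,0.038,0,0,0],[0.001,0.001,0.038,0,0,0],[0.001,0.001,0.038,0,0,0]]]'; python3 -c "
from h import *
rel([.535,.262,.232],75.5)
px,W,s=cloud('wrist'); cv2.imwrite('pics/w4.png',px)"
```

```text
time: 7.48
position: [0.5351, 0.2622, 0.2325]
ee_rot: [-179.6, 0.0, 75.7]
contact_force: [-0.3, 0.6, -0.0]
finger_gap: 0.0855
t 7.48 pos [0.5351 0.2622 0.2325] rot [-1.7965e+02  1.0000e-02  7.5700e+01] gap 0.0855 F [-0.3  0.6 -0. ] j6 [19.4 33.5]
REL [-0.0002 -0.      0.0005] [-0.006  0.     0.004]
```

View pics/w4.png

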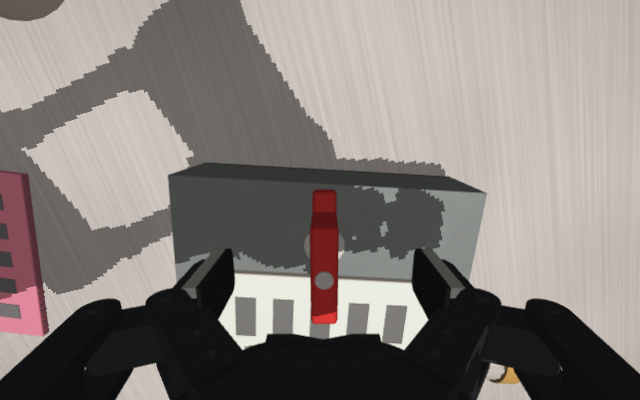

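Fin a at (324,255) is centred between the pads. I'll close and turn it.

```bash
python3 -m jog '[[[0,0,0,0,0,0],[0,0,0,0,0,0],[0,0,0,0,0,0],[0,0,0,0,0,0],[0,0,0,0,0,0]]]' 1;python3 -m jog '[[[0,0,0,0,0,0],[0,0,0,0,0,0],[0,0,0,0,0,0],[0,0,0,0,0,0],[0,0,0,0,0,0]]]'
python3 -m jog '[[[0,0,0,0,0,-0.1],[0,0,0,0,0,-0.2],[0,0,0,0,0,-0.3],[0,0,0,0,0,-0.4],[0,0,0,0,0,-0.5]]]';python3 -m jog '[[[0,0,0,0,0,-0.1],[0,0,0,0,0,-0.2],[0,0,0,0,0,-0.3],[0,0,0,0,0,-0.4],[0,0,0,0,0,-0.5]]]'; python3 -c "
from h import *
rel([.535,.262,.232],155)"
```

```text
time: 7.95
position: [0.5353, 0.2623, 0.2334]
ee_rot: [-179.7, -0.0, 75.7]
contact_force: [0.5, 0.3, -1.0]
finger_gap: 0.0258
time: 8.37
position: [0.5353, 0.2623, 0.2336]
ee_rot: [-179.7, -0.0, 75.7]
contact_force: [-1.4, -1.2, 2.5]
finger_gap: 0.0107
time: 8.78
position: [0.5357, 0.2622, 0.2336]
ee_rot: [-179.9, -0.2, 104.6]
contact_force: [1.2, 0.2, 0.6]
finger_gap: 0.0116
time: 9.2
position: [0.5361, 0.2624, 0.2336]
ee_rot: [180.0, -0.2, 133.5]
contact_force: [1.1, 0.4, 1.2]
finger_gap: 0.0111
t 9.2 pos [0.5361 0.2624 0.2336] rot [179.98  -0.19 133.53] gap 0.0111 F [1.1 0.4 1.2] j6 [ 19.3 -24.3]
REL [ 0.0004 -0.001   0.0016] [ 0.001 -0.003 -0.375]
```

```bash
python3 -m jog '[[[0,0,0,0,0,-0.1],[0,0,0,0,0,-0.2],[0,0,0,0,0,-0.3],[0,0,0,0,0,-0.38],[0,0,0,0,0,-0.38]]]'; python3 -m jog '[[[0,0,0,0,0,0],[0,0,0,0,0,0],[0,0,0,0,0,0],[0,0,0,0,0,0],[0,0,0,0,0,0]]]' 0;python3 -m jog '[[[0,0,-0.03,0,0,0],[0,0,-0.06,0,0,0],[0,0,-0.09,0,0,0],[0,0,-0.1,0,0,0],[0,0,-0.1,0,0,0]]]'; python3 -c "
from h import *
rel([.475,.195,.37],163)"
```

```text
time: 9.62
position: [0.5362, 0.2627, 0.2336]
ee_rot: [179.9, -0.2, 155.4]
contact_force: [-0.1, 1.2, 0.9]
finger_gap: 0.0108
time: 10.03
position: [0.5363, 0.2626, 0.2335]
ee_rot: [179.9, -0.2, 155.3]
contact_force: [0.8, -0.3, -0.3]
finger_gap: 0.0709
time: 10.45
position: [0.5372, 0.2626, 0.3368]
ee_rot: [179.6, 0.1, 155.3]
contact_force: [0.6, 0.2, 0.4]
finger_gap: 0.0854
t 10.45 pos [0.5372 0.2626 0.3368] rot [1.7960e+02 1.3000e-01 1.5533e+02] gap 0.0854 F [0.6 0.2 0.4] j6 [ 19.3 -46.1]
REL [ 0.0283 -0.0871 -0.0338] [ 0.007  0.003 -0.134]
```

```bash
python3 -c "
from h import *
rel([.545,.175,.37],163)"
```

```text
t 10.45 pos [0.5372 0.2626 0.3368] rot [1.7960e+02 1.3000e-01 1.5533e+02] gap 0.0854 F [0.6 0.2 0.4] j6 [ 19.3 -46.1]
REL [-0.0437 -0.0761 -0.0336] [ 0.007  0.003 -0.134]
```

```bash
python3 -m jog '[[[-0.044,-0.076,-0.034,0,0,-0.134],[-0.044,-0.076,-0.034,0,0,-0.134],[-0.044,-0.076,-0.034,0,0,-0.134],[-0.044,-0.076,-0.034,0,0,-0.134],[-0.044,-0.076,-0.034,0,0,-0.134]]]'; python3 - <<'E'
from h import *
px,W,s=cloud('wrist'); cv2.imwrite('pics/w5.png',px); np.savez("w5.npz",px=px,W=W)
Z=W[...,2]; m=red(px)
def fit(P,name):
    P=P[~np.isnan(P[:,0])]
    if len(P)<5: return
    q=cv2.fitLine(P[:,:2].astype(np.float32),cv2.DIST_L2,0,.01,.01).ravel()
    print(name,len(P),"z",np.percentile(P[:,2],[2,50,98]).round(4),"dir",np.degrees(np.arctan2(q[1],q[0])).round(1),"mean",P.mean(0).round(4))
c,l,st,ce=cv2.connectedComponentsWithStats((m&(Z>.08)&(Z<.095)).astype(np.uint8))
for i in range(1,c):
    if st[i,4]>60: fit(W[l==i],("fin",ce[i].round()))
d=np.linalg.norm(W[...,:2]-[.511,.186],axis=-1)
m=(d<.055)&(Z>.08)&(Z<.095)&(px.astype(int).sum(2)<150)
c,l,st,ce=cv2.connectedComponentsWithStats(m.astype(np.uint8)); i=1+np.argmax(st[1:,4]); fit(W[l==i],("handle",ce[i].round())); 
r=cv2.minAreaRect((W[l==i][:,:2]*1000).astype(np.float32)); print(r)
b=blue(px)&(Z<.012); fit(W[b],"tub floor")
E
```

```text
time: 10.87
position: [0.5451, 0.1745, 0.3691]
ee_rot: [179.6, 0.1, 162.9]
contact_force: [-0.1, 0.2, -0.9]
finger_gap: 0.0854
('fin', array([226., 157.])) 600 z [0.0854 0.0872 0.0887] dir -24.4 mean [0.4864 0.1093 0.0872]
('handle', array([323., 155.])) 1211 z [0.0841 0.0858 0.0873] dir -17.5 mean [0.5093 0.1869 0.0858]
((511.2162170410156, 186.56202697753906), (10.765217781066895, 77.35916900634766), 72.64466857910156)
tub floor 9517 z [0.0036 0.0051 0.0065] dir -27.4 mean [ 0.51  -0.171  0.005]
```

View pics/w5.png

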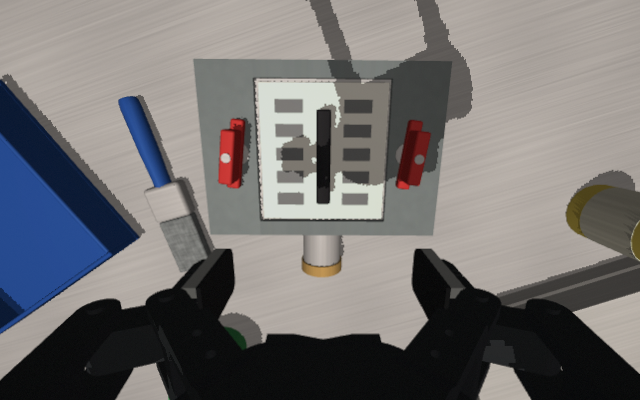

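Both buttons lie along the rim, at (232,155) and (413,155), about 80° from locked. The handle at (323,155) has its centre at (0.511, 0.187) with its top at 0.086, which is as expected. Going in to grip it.

```bash
python3 -c "
from h import *
rel([.511,.1866,.234],162.7)"
```

```text
t 10.92 pos [0.545  0.1752 0.3688] rot [1.7963e+02 2.0000e-02 1.6295e+02] gap 0.0854 F [-0.4  0.1 -0.2] j6 [ 10.8 -62.3]
REL [3.590e-02 1.000e-04 1.348e-01] [0.006 0.    0.004]
```

```bash
python3 -m jog '[[[0.025,0,0.03,0.006,0,0],[0.036,0,0.06,0.006,0,0],[0.036,0,0.08,0.006,0,0],[0.036,0,0.1,0.006,0,0],[0.036,0,0.1,0.006,0,0]]]'; python3 -c "
from h import *
rel([.511,.1866,.234],162.7)"
```

```text
time: 11.33
position: [0.5081, 0.1872, 0.2638]
ee_rot: [-179.7, -0.5, 163.0]
contact_force: [-1.3, -0.1, -0.9]
finger_gap: 0.0853
t 11.33 pos [0.5081 0.1872 0.2638] rot [-179.75   -0.53  163.04] gap 0.0853 F [-1.3 -0.1 -0.9] j6 [ 12.9 -60.2]
REL [-0.0033  0.0004  0.0298] [-0.004 -0.009  0.006]
```

```bash
python3 -m jog '[[[-0.003,0,0.012,-0.004,-0.009,0],[-0.003,0,0.022,-0.004,-0.009,0],[-0.003,0,0.03,-0.004,-0.009,0],[-0.003,0,0.03,-0.004,-0.009,0],[-0.003,0,0.03,-0.004,-0.009,0]]]'; python3 -m jog '[[[0,0,0,0,0,0],[0,0,0,0,0,0],[0,0,0,0,0,0],[0,0,0,0,0,0],[0,0,0,0,0,0]]]' 1;python3 -m jog '[[[0,0,0,0,0,0],[0,0,0,0,0,0],[0,0,0,0,0,0],[0,0,0,0,0,0],[0,0,0,0,0,0]]]';python3 -c "
from h import *
rel([.511,.1866,.234],162.7)
px,W,s=cloud('wrist'); cv2.imwrite('pics/w6.png',px)"
```

```text
time: 11.75
position: [0.5107, 0.1865, 0.2337]
ee_rot: [-180.0, -0.0, 163.0]
contact_force: [-1.1, 0.7, 0.2]
finger_gap: 0.0852
time: 12.17
position: [0.5107, 0.1865, 0.2341]
ee_rot: [-180.0, -0.0, 163.0]
contact_force: [-0.2, 0.2, 0.5]
finger_gap: 0.0256
time: 12.58
position: [0.5108, 0.1865, 0.2344]
ee_rot: [180.0, 0.0, 163.0]
contact_force: [-0.3, 0.1, 4.4]
finger_gap: 0.0109
t 12.58 pos [0.5108 0.1865 0.2344] rot [1.8000e+02 1.0000e-02 1.6304e+02] gap 0.0109 F [-0.3  0.1  4.4] j6 [ 12.7 -60.3]
REL [-0.0001  0.0001  0.0004] [0.    0.    0.006]
```

View pics/w6.png

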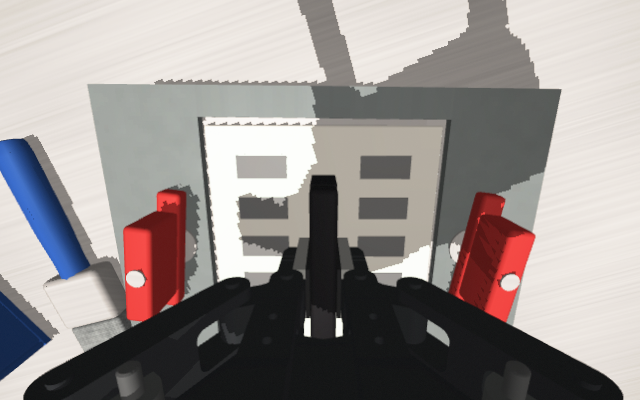

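The bar is held between the pads at (322,250), and both buttons are clear of the plate. I'll lift straight up.

```bash
python3 -m jog '[[[0,0,-0.006,0,0,0],[0,0,-0.014,0,0,0],[0,0,-0.024,0,0,0],[0,0,-0.034,0,0,0],[0,0,-0.044,0,0,0]]]'; python3 -m jog '[[[0,0,-0.015,0,0,0],[0,0,-0.03,0,0,0],[0,0,-0.045,0,0,0],[0,0,-0.055,0,0,0],[0,0,-0.055,0,0,0]]]';python3 - <<'E'
from h import *
px,W,s=cloud("scene"); cv2.imwrite('pics/s7.png',px)
Z=W[...,2]
m=blue(px); c,l,st,ce=cv2.connectedComponentsWithStats(m.astype(np.uint8)); i=1+np.argmax(np.where(abs(ce[1:,0]-262)<30,st[1:,4],0))
P=W[l==i]; print(ce[i]); 
t=P[P[:,2]>.046]; print("rim",cv2.minAreaRect((t[:,:2]*1000).astype(np.float32)),len(t))
f=P[P[:,2]<.008]; print("floor",cv2.minAreaRect((f[:,:2]*1000).astype(np.float32)),len(f),f[:,2].mean())
d=np.load("w5.npz"); px,W=d['px'],d['W']
m=blue(px)&(W[...,0]<.7)&(W[...,1]<-.02); P=W[m]; print(P.min(0),P.max(0))
rel([.473,-.184,.34],163)
E
```

```text
time: 13.05
position: [0.5109, 0.1865, 0.2795]
ee_rot: [180.0, 0.0, 163.0]
contact_force: [0.5, 0.2, -3.7]
finger_gap: 0.011
time: 13.47
position: [0.5115, 0.1867, 0.3375]
ee_rot: [179.8, 0.3, 163.0]
contact_force: [-0.1, -0.4, -4.1]
finger_gap: 0.0108
[261.84252874 275.48994253]
rim ((473.14422607421875, -186.07888793945312), (213.67721557617188, 204.50967407226562), 16.6000919342041) 329
floor ((462.6039733886719, -172.91195678710938), (199.314697265625, 175.050048828125), 16.485963821411133) 2873 0.004922934556095861
[ 0.39620424 -0.25221334  0.00242452] [ 0.59785346 -0.05687423  0.05209255]
t 13.52 pos [0.5111 0.1866 0.336 ] rot [179.9    0.19 163.04] gap 0.011 F [ 0.2  0.9 -4.7] j6 [ 12.7 -60.3]
REL [-0.0717 -0.3656 -0.0044] [0.002 0.003 0.001]
```

View pics/s7.png

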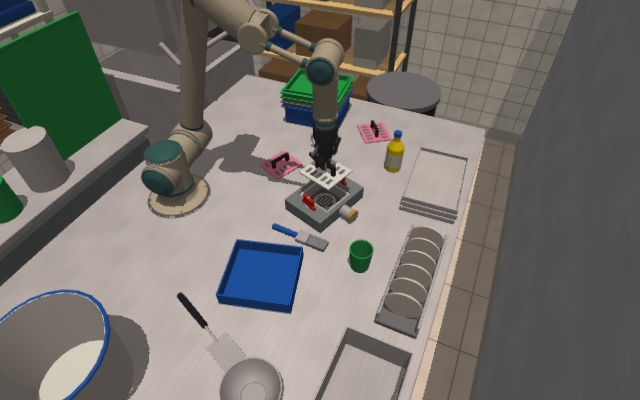

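The plate is held level above the empty trap at (325,172), with a load of about 4.2 N. I'll carry it over to the tub at (0.473, -0.186), turning it to match the tub's axes.

```bash
python3 -m jog '[[[-0.003,-0.014,0,0,0,0.03],[-0.008,-0.04,0,0,0,0.1],[-0.014,-0.07,0,0,0,0.18],[-0.02,-0.1,0,0,0,0.27],[-0.026,-0.13,0,0,0,0.35]]]';python3 -c "
from h import *
rel([.473,-.186,.335],106.5)"
```

```text
time: 13.93
position: [0.4972, 0.0537, 0.3348]
ee_rot: [179.9, 0.0, 142.8]
contact_force: [0.5, -0.2, -2.5]
finger_gap: 0.0111
t 13.93 pos [0.4972 0.0537 0.3348] rot [1.7992e+02 4.0000e-02 1.4280e+02] gap 0.0111 F [ 0.5 -0.2 -2.5] j6 [ -1.8 -54.6]
REL [-0.1256 -0.2056 -0.0004] [0.002 0.    0.634]
```

```bash
python3 -m jog '[[[-0.016,-0.026,0,0,0,0.08],[-0.032,-0.052,0,0,0,0.16],[-0.048,-0.078,0,0,0,0.24],[-0.064,-0.104,0,0,0,0.32],[-0.078,-0.128,0,0,0,0.4]]]';python3 -c "
from h import *
rel([.473,-.186,.335],106.5)"
```

```text
time: 14.35
position: [0.4812, -0.097, 0.3337]
ee_rot: [180.0, -0.1, 119.6]
contact_force: [0.9, -0.4, -3.9]
finger_gap: 0.0105
t 14.35 pos [ 0.4812 -0.097   0.3337] rot [ 1.7999e+02 -6.0000e-02  1.1963e+02] gap 0.0105 F [ 0.9 -0.4 -3.9] j6 [-19.5 -49.2]
REL [-0.0733 -0.0512 -0.0014] [ 0.    -0.001  0.229]
```

```bash
python3 -m jog '[[[-0.022,-0.015,0,0,0,0.07],[-0.042,-0.029,0,0,0,0.14],[-0.06,-0.042,0,0,0,0.2],[-0.073,-0.051,0,0,0,0.23],[-0.073,-0.051,0,0,0,0.23]]]';python3 - <<'E'
from h import *
rel([.473,-.186,.335],106.5)
px,W,s=cloud("scene"); cv2.imwrite('pics/s8.png',px[120:380,150:450].repeat(2,0).repeat(2,1))
px,W,s=cloud("wrist"); cv2.imwrite('pics/w8.png',px)
E
```

```text
time: 14.77
position: [0.4727, -0.1886, 0.3327]
ee_rot: [-179.9, 0.0, 106.2]
contact_force: [0.9, 0.2, -3.1]
finger_gap: 0.0107
t 14.77 pos [ 0.4727 -0.1886  0.3327] rot [-1.7990e+02  1.0000e-02  1.0625e+02] gap 0.0107 F [ 0.9  0.2 -3.1] j6 [-29.6 -45.8]
REL [ 0.0024  0.001  -0.0023] [-0.002  0.    -0.004]
```

View pics/s8.png

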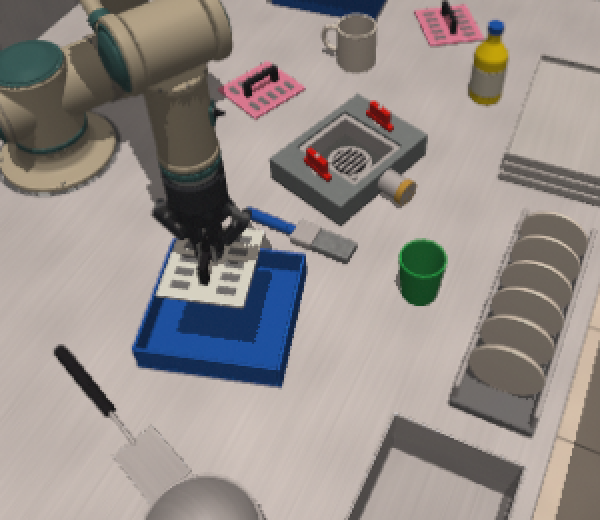

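View pics/w8.png

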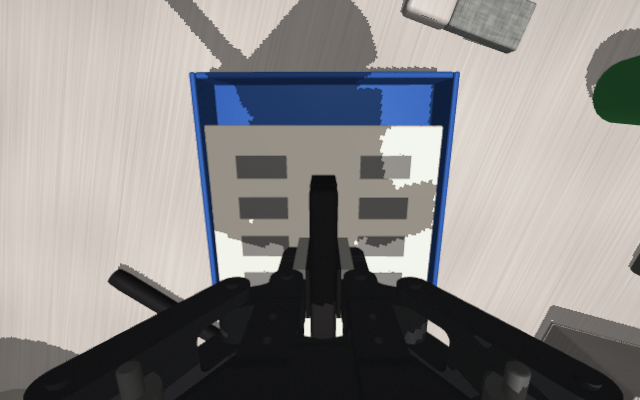

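The scene and wrist views both show the plate squared up over the tub, centred, with gaps on both sides. Lowering.

```bash
python3 -m jog '[[[0.002,0.001,0.015,0,0,0],[0.002,0.001,0.035,0,0,0],[0.002,0.001,0.055,0,0,0],[0.002,0.001,0.075,0,0,0],[0.002,0.001,0.09,0,0,0]]]';python3 -c "
from h import *
rel([.473,-.186,.198],106.5)"
```

```text
time: 15.28
position: [0.4721, -0.1818, 0.2409]
ee_rot: [-179.8, -0.3, 106.5]
contact_force: [0.1, -0.3, -2.9]
finger_gap: 0.0108
t 15.28 pos [ 0.4721 -0.1818  0.2409] rot [-179.82   -0.33  106.48] gap 0.0108 F [ 0.1 -0.3 -2.9] j6 [-29.  -45.5]
REL [-0.0045 -0.0002  0.0428] [-0.003 -0.006 -0.   ]
```

```bash
python3 -m jog '[[[-0.004,0,0.012,-0.003,-0.006,0],[-0.004,0,0.024,-0.003,-0.006,0],[-0.004,0,0.034,-0.003,-0.006,0],[-0.004,0,0.042,-0.003,-0.006,0],[-0.004,0,0.042,-0.003,-0.006,0]]]';python3 -c "
from h import *
rel([.473,-.186,.1955],106.5)"
```

```text
time: 15.7
position: [0.4725, -0.1845, 0.1973]
ee_rot: [-179.9, -0.1, 106.5]
contact_force: [-0.2, 0.4, -3.5]
finger_gap: 0.0111
t 15.7 pos [ 0.4725 -0.1845  0.1973] rot [-1.7986e+02 -1.4000e-01  1.0653e+02] gap 0.0111 F [-0.2  0.4 -3.5] j6 [-29.2 -45.7]
REL [-0.0016  0.0001  0.0018] [-0.002 -0.003  0.   ]
```

```bash
python3 -m jog '[[[-0.001,0,0.001,0,0,0],[-0.001,0,0.002,0,0,0],[-0.001,0,0.002,0,0,0],[-0.001,0,0.002,0,0,0],[-0.001,0,0.002,0,0,0]]]';python3 -c "
from h import *
rel([.473,-.186,.1955],106.5)"
```

```text
time: 16.12
position: [0.4729, -0.1856, 0.1958]
ee_rot: [-179.9, -0.1, 106.5]
contact_force: [0.5, 0.0, -3.8]
finger_gap: 0.0107
t 16.12 pos [ 0.4729 -0.1856  0.1958] rot [-1.7990e+02 -1.0000e-01  1.0653e+02] gap 0.0107 F [ 0.5  0.  -3.8] j6 [-29.3 -45.8]
REL [-0.0004 -0.0001  0.0003] [-0.002 -0.002  0.   ]
```

Still carrying its weight, so it hasn't touched yet. Easing down 1 mm at a time.

```bash
python3 -m jog '[[[0,0,0.001,0,0,0],[0,0,0.001,0,0,0],[0,0,0.002,0,0,0],[0,0,0.002,0,0,0],[0,0,0.002,0,0,0]]]'
```

```text
time: 16.53
position: [0.4729, -0.1856, 0.1954]
ee_rot: [-179.9, -0.1, 106.5]
contact_force: [-3.6, 1.8, 11.1]
finger_gap: 0.0108
```

The force went from -4 to +11 N, so the plate is on the floor. Releasing.

```bash
python3 -m jog '[[[0,0,0,0,0,0],[0,0,0,0,0,0],[0,0,0,0,0,0],[0,0,0,0,0,0],[0,0,0,0,0,0]]]' 0;python3 -m jog '[[[0,0,0,0,0,0],[0,0,0,0,0,0],[0,0,0,0,0,0],[0,0,0,0,0,0],[0,0,-0.005,0,0,0]]]';python3 -m jog '[[[0,0,-0.02,0,0,0],[0,0,-0.05,0,0,0],[0,0,-0.09,0,0,0],[0,0,-0.13,0,0,0],[0,0,-0.16,0,0,0]]]'; python3 -m jog '[[[-0.04,0,-0.02,0,0,0],[-0.05,0,-0.02,0,0,0],[-0.05,0,-0.02,0,0,0],[-0.05,0,-0.02,0,0,0],[-0.05,0,-0.02,0,0,0]]]';python3 - <<'E'
from h import *
px,W,s=cloud("wrist"); cv2.imwrite('pics/w9.png',px)
Z=W[...,2]
def fit(P,name):
    P=P[~np.isnan(P[:,0])]
    if len(P)<5: print(name,len(P)); return
    c=P.mean(0); n=np.linalg.svd(P-c,full_matrices=False)[2][2]
    print(name,len(P),"z",np.percentile(P[:,2],[2,50,98]).round(4),"mean",c.round(4),"tilt",np.arccos(abs(n[2])).round(3),cv2.minAreaRect((P[:,:2]*1000).astype(np.float32)))
d=np.linalg.norm(W[...,:2]-[.473,-.186],axis=-1)
fit(W[(d<.06)&(Z>.04)&(Z<.055)&(px.astype(int).sum(2)<150)],"handle top")
fit(W[(d<.09)&(Z>.004)&(Z<.02)&(px.min(2)>90)],"plate top")
fit(W[blue(px)&(Z>.044)&(Z<.056)],"tub rim")
px,W,s=cloud("scene"); cv2.imwrite('pics/s9.png',px[120:380,150:450].repeat(2,0).repeat(2,1))
E
```

```text
time: 16.95
position: [0.473, -0.1856, 0.1953]
ee_rot: [-179.9, -0.1, 106.5]
contact_force: [-0.2, -0.1, 0.4]
finger_gap: 0.0711
time: 17.37
position: [0.4726, -0.1854, 0.1997]
ee_rot: [-179.9, -0.1, 106.5]
contact_force: [-0.3, 0.4, -0.7]
finger_gap: 0.0855
time: 17.78
position: [0.4732, -0.1857, 0.3633]
ee_rot: [180.0, 0.0, 106.5]
contact_force: [0.8, 0.1, -0.0]
finger_gap: 0.0857
time: 18.2
position: [0.4867, -0.233, 0.3814]
ee_rot: [-179.9, -0.2, 106.5]
contact_force: [0.5, 0.5, -0.5]
finger_gap: 0.0856
handle top 845 z [0.0451 0.0468 0.0484] mean [ 0.4727 -0.1846  0.0468] tilt 0.03 ((473.477294921875, -186.44357299804688), (10.144022941589355, 77.42681121826172), 16.360315322875977)
plate top 10533 z [0.0092 0.0109 0.0125] mean [ 0.474  -0.185   0.0109] tilt 0.002 ((474.17327880859375, -187.13882446289062), (121.92034912109375, 132.47146606445312), 16.374713897705078)
tub rim 2930 z [0.0475 0.0496 0.0512] mean [ 0.476  -0.1817  0.0495] tilt 0.001 ((472.6124267578125, -184.15658569335938), (212.95855712890625, 203.01121520996094), 16.33991050720215)
```

View pics/w9.png

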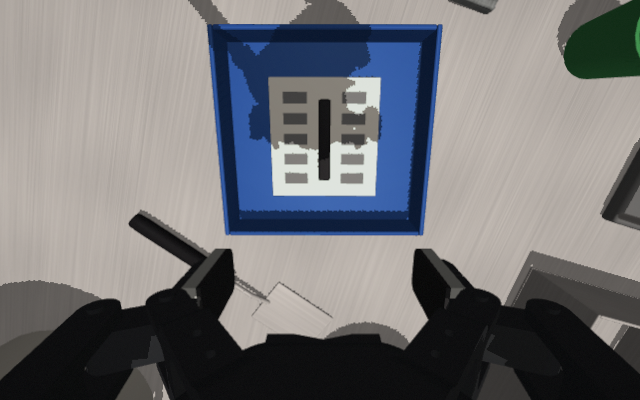

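View pics/s9.png

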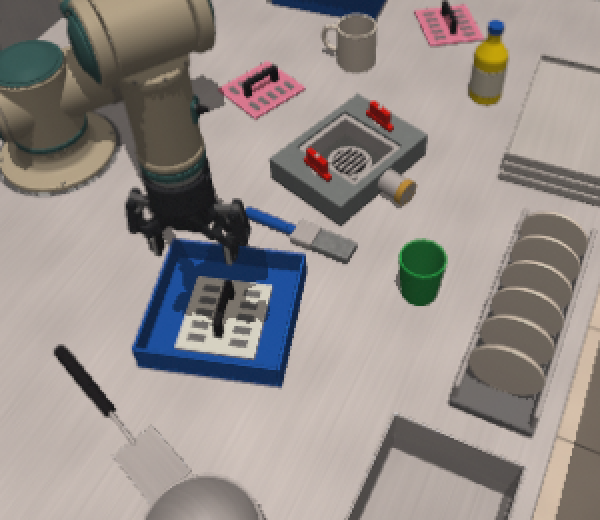

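The plate lies flat in the tub's middle (top at 0.0109, tilt 0.002), handle up at (324,138) in the wrist view. The buttons are aside, the bystanders haven't moved, and the gripper is clear and touching nothing.

```bash
python3 -c "
from h import *
print(ctrl.sense()['joint_vel'].round(2)); print(order.hand_in())"
```

```text
[ 0.15 -0.19 -0.49 -0.05 -0.1  -0.07]
the job is handed in; nothing more can be done
None
```

I turned both red buttons aside, lifted the white plate out by its handle, lowered it into the tub and let go. The job was handed in at about 18.3 s; the hand-in gives no verdict.

- **Buttons:** each was turned about 80° from its locking position, before the plate was touched. For b this is measured from the image (about 83°). For a it rests on the gripper's turn (about 80°) and the picture, because the colour filter missed its shaded fin.
- **Plate in the tub:** it lies flat (tilt 0.002 rad) with its underside on the floor, handle up. Its middle is within about 3 mm of the tub's middle. A plane fit to the narrow handle top gave 0.03 rad, also within the limit.
- **Forces:** the plate was still held when it touched the floor, pressing about 11 N at contact.
- **Surroundings:** the gripper was well clear at the end, reading about zero force. The bystanders look unmoved in the pictures; I did not measure them.

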